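# Home a fretted panel in the carving board's corner

### The arm

A 6-joint arm with a two-finger parallel gripper is mounted at the origin on the work surface. World frame = base frame: x ahead of the robot, y to its left, z up, the work surface at z = 0. Lengths are in m, angles in rad, forces in N, time in s.
With the tool pointing down it reaches from about 0.35 to 0.975 m from the base axis. Payload 4.9 kg.
Tool frame: the origin (TCP) lies on the mounting face of the last link; the fingertips stand 173 mm ahead of it and the grasp point (between the pads) lies ctrl.pinch_z ahead of it (ctrl.pinch_z is the distance from the TCP to the grasp point, in m); z points along the fingers, y is the line along which they close (so a half turn about z gives the same grasp; the last joint's range is limited). The gripper opens to 85 mm and grips with 20 to 120 N. Pads are 22 mm wide; open, the fingers measure 114 mm over their backs; the gripper's body (76 mm by 85 mm) begins 54 mm behind the grasp point. The pads swing forward as they close: fully open they stand 13 mm farther back than shut.
Start: joints at [1.12, 0.053, 1.613, -0, 1.476, -0.119], TCP at [0.204, 0.591, 0.405] pointing down, gripper open.
Joint ranges: [-3.01, 3.01], [-1.01, 2.22], [0.06, 2.58], [-1.02, 4.17], [0.09, 2.62], [-3.14, 3.14]. Speed limits (rad/s): [2.57, 2.57, 3.14, 3.14, 3.14, 3.14].

### API

Orientations are given as a rotation vector (axis times angle).
In Python, from station import telemetry, eyes, ctrl gives the robot as it stands.
- The arm moves only by the tool apply_moves, never from a script. Its argument "plan" is a list of rows, each a list of 5 numbers: the finger opening in m, from 0 to 0.0854, then the shift along the tool's x, y, z in m, then the turn about the tool's z in rad. In form: [[jaw, x, y, z, roll], ...]. A call has 1 to 12 rows; each row is the pose to reach, as a shift and turn from the pose commanded when the call began, along the tool's axes at that moment; what a row does not reach only later rows make up. A row lasts 1/12 s, in which the tool goes at most 41.7 mm and 7.16 degrees, less where a joint would pass 70% of its speed; a pose out of reach is approached as far as the arm can. A call with a gripper value outside its range is refused whole. The fingers move at their own pace and stop on an object; "newtons" is the grip in N (left out, the last holds). Time passes only in rows, so rows that repeat a pose let the fingers close. It gives the time, the measured TCP pose, the force, the opening and the grip force at its end, in the units of the state.
- telemetry.get_obs(): the state, without advancing time (a new reading comes with each control period).
- eyes.get_image(name): name is "scene" or "side" or "wrist"; returns a dict with "img" (400x640x3 uint8, blue, green, red), "range_z" (400x640 float32, m along the optical axis (not along the pixel's ray), 0 where there is no reading), "K" (3x3 intrinsics, pixels), "pose" (4x4, takes a point from camera to world coordinates); the wrist camera has in their place "hand_eye" (4x4, takes a point from camera to tool coordinates, whose origin is the TCP and whose axes are the flange's). Camera axes: x right, y down, z forward; pixel columns grow to the right and rows downward; lengths in m; the calibration is good to about 2 mm. A picture is of the moment at which its call begins: read the wrist's pose just before it.
- ctrl.finish_job(): hands the job in; it is judged then, once.
Trained networks look in a picture, given as the dict that the camera call returned (one of the last four; its "shot" number tells which), for a name from the list of things; names that differ only in an ending like _2 or _b are one class to them, and where a whole thing is asked for, a point or a joint stands for the part that bears it (a point fixed in the world has none). Each returns a list of dicts, best first, with "confidence" (0 to 1); they miss things now and then, are a little off and sometimes report something else, mostly with a low value. They report only what shows in the picture. A call takes as long as a camera call. They do not tell look-alikes from the thing itself.
- eyes.search_frame(thing, picture): "box" ([left, top, right, bottom] in pixels, round what is visible of it).
- eyes.outline_of(thing, picture): "region" (400x640 bool, what is visible of it) and "box" ([left, top, right, bottom] in pixels, round what is visible of it).
- eyes.tip_of(thing, picture): "point" ([column, row] in pixels: a listed point, or the origin of a listed thing).
The state is a dict: "t": time; "q": joint angles; "dq": joint speeds; "effort": joint torques, N m; "tool_pos": TCP position; "tool_rot": TCP orientation; "contact_force": force on the tool from outside, world axes, zero at the start; "wrist_torque": the same for the moment, N m; "opening": finger opening in m; "grip_force": force on a finger pad.
Only numpy, scipy, OpenCV 4.12 (cv2) and the standard library are available. Lean on these libraries where they do the work, as an engineer would, in place of code of your own. Each camera call takes 0.05 s, during which the arm holds its last target. There are 200 camera calls.

### The job

Get the small fretted wooden panel ready for carving: press lightly on its plain pale middle and drag it flat over the carving board until it is felt to bear snugly on both the far fence and the side fence at once, then leave it there, fully home, and swing the brass turn-button in over it as far as it goes. Press and push gently, keep the gripper off the panel's fragile pierced border, and leave the other things on the bench where they are.

Things in the scene. Friction and masses are not known exactly. Their poses are not given: they have to be found in the camera images.
- panel: Thin flat panel 100 mm (x) by 140 mm (y), 5 mm thick, 60 to 110 g, flat on the board. Origin: centre of its underside; z up. Plain pale middle 72 (x) by 112 (y) mm; around it on all sides a fragile 14 mm wide red-brown border with dark piercings, equally high, not to be touched by the gripper (over 1 N counts). Too wide to grasp.
- panel_top (a point): Centre of the panel's top face, 5 mm above its origin. Pressing on the panel with over 15 N breaks it, and so does pushing it against a fence with over 8 N; but it must be felt to bear on both fences at once (0.5 N or more on each, for a moment) to be in place. Its waxed underside slides easily on the board and fences (friction about 0.3); fingertips grip its top much better.
- panel_corner (a point): The panel's corner that belongs in the corner of the fences: at +50 mm x, +70 mm y from the panel's origin, on its underside.
- board: Plywood carving board, fixed in place on rubber feet: its top is 18 mm above the bench; under more than about 3 N it sinks 1 mm per 8 N (at most 5 mm), level, fences and all. Origin on the bench; it reaches from x = -150 to +110 mm and from y = -210 to +150 mm, x pointing towards the far fence, y towards the side fence, z up (this pose does not sink). The panel is home with its x and y axes along the board's, its origin at x = 40, y = 60 mm.
- board_corner (a point): The inner corner of the two fences, on the board's top face (at x = 90, y = 130 mm of the board); axes as the board's.
- far_fence: Dark wooden strip, 20 mm wide (x), 340 mm long (y), 7 mm high, fixed on the board along its far side. Origin: centre of its underside, at board x = 100, y = -20 mm. Its inner face is at board x = 90 mm.
- side_fence: Dark wooden strip, 220 mm long (x), 20 mm wide (y), 7 mm high, fixed on the board along its +y side. Origin: centre of its underside, at board x = -20, y = 140 mm. Its inner face is at board y = 130 mm.
- button (a joint): Angle (rad) of the brass turn-button on the far fence. 0: along the fence, pointing to the board's -y; turns clockwise seen from above (value grows) to its stop at 1.571, pointing to the board's -x, over the panel. Starts at 0 to 0.3. Bar 16 mm wide, 6 mm thick, reaching 48 mm from the pivot, 2.5 mm above a panel. Stiff (0.05 N m, about 1.5 N at the peg), stays where left.
- button_pivot (a point): The pivot of the turn-button, at board x = 100, y = 60 mm, at the height of the bar's underside (25.5 mm above the bench).
- button_peg (a point): Centre of the red round upright peg on the turn-button, the part to pinch or push: 12 mm across, standing 32 mm up from the bar's top (31.5 mm above the bench) to 63.5 mm; this point lies at mid-height. The peg is 38 mm from the pivot.
- chisel: Carving chisel lying along y on the near part of the board, about 205 mm long, 20 mm high; origin under it, 110 mm from the blade's end. Leave alone.
- sanding_block: Cork sanding block on the board's -y edge, 90 x 32 x 24 mm high; origin: centre of the underside. Leave alone.
- wax_jar: Amber wax jar, 60 mm across, 75 mm high; origin: centre of the underside. Leave alone.
- mallet: Turned wooden mallet standing on its head, 72 mm across, 200 mm high; origin: centre of the underside. Leave alone.
- figure: Terracotta figure on a 100 mm square base, 202 mm high; origin: centre of the underside. Leave alone.
- brush: Bench brush lying along y, 130 x 50 mm, 42 mm high; origin: centre of the underside. Leave alone.
- pencil_cup: Blue pencil cup, 72 mm across, about 180 mm high with its pencils; origin: centre of the underside. Leave alone.
Not all that is in view belongs to the job. Of the things like the panel, leave any that is green; of the rest the larger one is meant.

How it is judged:
On the way, in this order (a step that is already met when the one before it is completed fails the run):
1. the panel, flat and home, is pushed into the corner so that it bears on both fences at once (0.5 N on each), with the turn-button not yet over it (x of panel_corner in the frame of board_corner above -0.002 m and y of panel_corner in the frame of board_corner above -0.002 m and angle between the x axis of panel and the x axis of board, either way round below 0.025 rad and angle between panel's own z axis and vertical below 0.03 rad and contact force between panel and far_fence above 0.5 N and contact force between panel and side_fence above 0.5 N and value of joint button below 0.8 rad), for 0.1 s.
2. the turn-button is swung in over the panel (value of joint button above 1.4 rad), for 0.2 s.
At the end, for the whole second after the job is handed in: The panel lies flat, untouched and at rest on the board, its corner within 2 mm of the inner face of each fence and its sides parallel to the board's within 0.025 rad (1.4 degrees), and the turn-button is swung in over it (joint above 1.4 rad) (x of panel_corner in the frame of board_corner above -0.002 m and y of panel_corner in the frame of board_corner above -0.002 m and angle between the x axis of panel and the x axis of board, either way round below 0.025 rad and angle between panel's own z axis and vertical below 0.03 rad and value of joint button above 1.4 rad and linear speed of panel below 0.01 m/s and contact force between the fingers and panel below 0.1 N).
It fails at once if the panel is pressed with more than 15 N (contact force between any of the fingers, the arm and panel above 15 N).
It fails at once if the panel is pushed against a fence with more than 8 N (contact force between panel and far_fence above 8 N or contact force between panel and side_fence above 8 N).
It fails at once if the gripper touches the panel's pierced border (over 1 N) (contact force between the fingers and panel_c1 above 1 N or contact force between the fingers and panel_c2 above 1 N or contact force between the fingers and panel_c3 above 1 N or contact force between the fingers and panel_c4 above 1 N).
It fails at once if a bystander is moved by more than 15 mm (distance of any of chisel, sanding_block, wax_jar, mallet, figure, brush, pencil_cup from where it was at the start of the episode above 0.015 m).
It also fails if it takes over 67 s, if anything falls off the work surface, if the arm or the gripper's body presses on something with over 40 N, if the wrist force passes 120 N, or if a joint passes its speed limit or range.

## Working session

There is one attempt and no reset: what is moved stays moved. The work goes in short steps, Python scripts to look and compute and a tool call to move; the robot and the scene stay as the last step left them, time stands still between calls to the robot, and variables do not carry over. Pictures are saved under pics/ and viewed, at most 10 in all, crops included, and the job is handed in when it is done.

Besides the shell and the picture viewer there is one more tool, called after "Emit:" by a JSON object that holds its "name" and its "arguments", one argument or row to a line. apply_moves: Moves the arm, as the interface text tells. Its arguments: {"type":"object","properties":{"plan":{"type":"array","items":{"type":"array","items":{"type":"number"}}},"newtons":{"type":"number"}},"required":["plan"]}

```bash
mkdir -p pics; cat > h.py <<'E'
import numpy as np, cv2
from scipy.spatial.transform import Rotation as R
from station import telemetry, eyes, ctrl
def tcp(o):
    T=np.eye(4);T[:3,:3]=R.from_rotvec(o["tool_rot"]).as_matrix();T[:3,3]=o["tool_pos"];return T
def shot(n):
    o=telemetry.get_obs();p=eyes.get_image(n)
    p2=p["pose"] if n!="wrist" else tcp(o)@p["hand_eye"]
    return p,np.array(p2)
def atz(p,T,uv,z):
    d=T[:3,:3]@np.linalg.inv(p["K"])@np.array([uv[0],uv[1],1.]);return T[:3,3]+d*(z-T[2,3])/d[2]
def deep(p,T,uv):
    z=p["range_z"][int(round(uv[1])),int(round(uv[0]))];return T[:3,3]+T[:3,:3]@np.linalg.inv(p["K"])@np.array([uv[0],uv[1],1.])*z
E
python3 - <<'E'
from h import *
np.set_printoptions(precision=4,suppress=True)
o=telemetry.get_obs();print(o,ctrl.pinch_z)
for n in ["scene","wrist"]:
    p,T=shot(n);cv2.imwrite(f"pics/{n}1.png",p["img"]);print(n,T)
    for t in ["panel","board","button_peg","far_fence","side_fence","chisel","sanding_block","wax_jar","mallet","figure","brush","pencil_cup"]:
        print(t,[(np.round(r["confidence"],2),np.round(r["box"])) for r in eyes.search_frame(t,p)])
    for t in ["panel_top","panel_corner","button_peg"]:
        print(t,[(np.round(r["confidence"],2),np.round(r["point"]),deep(p,T,r["point"])) for r in eyes.tip_of(t,p)])
E
```

```text
{'t': 0.0, 'q': array([ 1.12  ,  0.0533,  1.6143,  0.    ,  1.476 , -0.119 ]), 'dq': array([-0.0001, -0.0007, -0.0009,  0.0007,  0.    ,  0.0014]), 'effort': array([  0.0009, -39.3696, -37.0175,  -0.    ,   0.0072,   0.    ]), 'tool_pos': array([0.2035, 0.5907, 0.4035]), 'tool_rot': array([-0.5187, -3.0979,  0.003 ]), 'contact_force': array([-0.0554, -0.1277, -0.1082]), 'wrist_torque': array([-0.0075,  0.003 ,  0.0237]), 'grip_force': 0.0, 'opening': 0.08531638138969681} 0.1547
scene [[ 0.8037  0.4093 -0.4319  1.0067]
 [ 0.595  -0.5455  0.5903 -0.5708]
 [ 0.006  -0.7314 -0.6819  0.686 ]
 [ 0.      0.      0.      1.    ]]
panel [(np.float64(0.79), array([301., 253., 366., 316.])), (np.float64(0.68), array([269., 169., 324., 214.])), (np.float64(0.56), array([391., 169., 421., 196.])), (np.float64(0.21), array([324., 194., 340., 202.]))]
board [(np.float64(0.58), array([207., 150., 362., 254.]))]
button_peg []
far_fence [(np.float64(0.81), array([260., 183., 362., 244.]))]
side_fence [(np.float64(0.55), array([306., 149., 356., 184.]))]
chisel [(np.float64(0.67), array([229., 167., 27
[... 1048 characters left out ...]
y([0.7337, 0.2971, 0.004 ])), (np.float64(0.42), array([262., 175.]), array([ 0.355 , -0.0044,  0.0161]))]
button_peg [(np.float64(0.57), array([324., 192.]), array([0.5785, 0.0028, 0.0628])), (np.float64(0.4), array([259., 172.]), array([ 0.3551, -0.0126,  0.0332]))]
wrist [[ 0.3253  0.899   0.2931  0.1286]
 [ 0.9456 -0.3093 -0.1008  0.6169]
 [ 0.      0.3099 -0.9508  0.3757]
 [ 0.      0.      0.      1.    ]]
panel []
board [(np.float64(0.52), array([  1., 379.,  11., 393.]))]
button_peg []
far_fence []
side_fence []
chisel []
sanding_block []
wax_jar [(np.float64(0.58), array([214., 371., 234., 389.]))]
mallet []
figure []
brush []
pencil_cup []
panel_top []
panel_corner []
button_peg []
```

```bash
python3 -c "
import cv2
i=cv2.imread('pics/scene1.png')[140:325,195:440]
cv2.imwrite('pics/crop1.png',cv2.resize(i,None,fx=3.2,fy=3.2,interpolation=cv2.INTER_CUBIC))"
```

```text
(no output)
```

View pics/crop1.png

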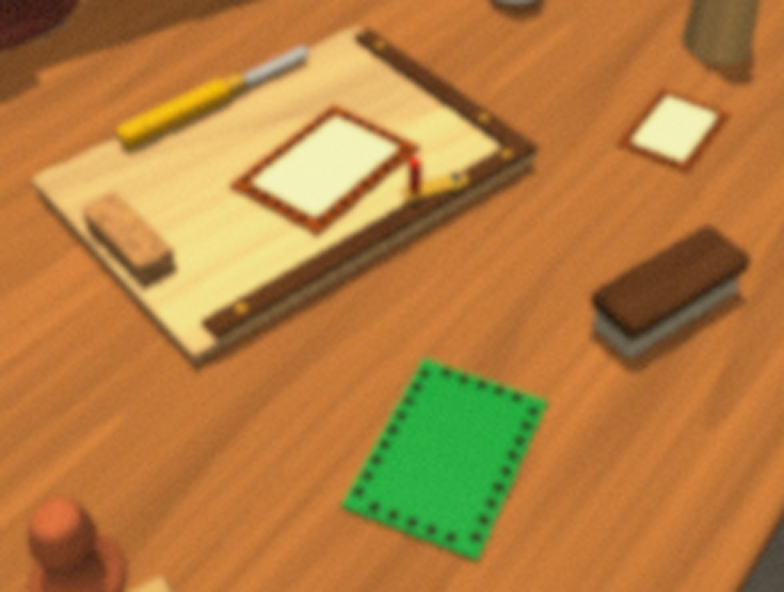

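The three panel-like things are the one lying on the board (scene 295,192), a large green one (335,280), and a smaller one on the bench (404,177). Green is ruled out, and the one on the board is the larger of the other two, so it is the one meant. The crop shows its pale middle and red-brown border. The button's red peg is near (324,192).

```bash
python3 - <<'E'
from h import *
np.set_printoptions(precision=4,suppress=True)
p,T=shot("scene");c=lambda x,y:(195+x/3.2,140+y/3.2)
A=atz(p,T,c(205,325),.025);B=atz(p,T,c(500,150),.025);D=atz(p,T,c(358,35),.025)
print(A,B,D,np.linalg.norm(A-B),np.linalg.norm(D-B),np.degrees(np.arctan2(*(B-A)[1::-1])),np.degrees(np.arctan2(*(B-D)[1::-1])))
P=[atz(p,T,c(*q),.023) for q in[(335,105),(418,150),(317,235),(232,183)]]
print(np.array(P)); o=telemetry.get_obs();print(tcp(o)[:3,:3].T@(np.array([.49,.02,.45])-o["tool_pos"]),tcp(o)[:3,:3],p["K"])
E
```

```text
[ 0.5376 -0.202   0.025 ] [0.6024 0.1009 0.025 ] [0.3918 0.1633 0.025 ] 0.30976162174488 0.2195830993910355 77.93490039745849 -16.50403381290438
[[ 0.4435  0.0648  0.023 ]
 [ 0.5431  0.0593  0.023 ]
 [ 0.5411 -0.0762  0.023 ]
 [ 0.4419 -0.0713  0.023 ]]
[-0.4568 -0.4465 -0.0453] [[-0.9455  0.3257  0.0001]
 [ 0.3257  0.9455  0.0001]
 [-0.      0.0001 -1.    ]] [[361.9492   0.     326.209 ]
 [  0.     361.9492 204.025 ]
 [  0.       0.       1.    ]]
```

Emit:
{"name": "apply_moves", "arguments": {
  "plan": [
    [0.085,-0.02,-0.02,-0.045,0],
    [0.085,-0.05,-0.05,-0.045,-0.05],
    [0.085,-0.08,-0.08,-0.045,-0.1],
    [0.085,-0.11,-0.11,-0.045,-0.15],
    [0.085,-0.14,-0.14,-0.045,-0.2],
    [0.085,-0.17,-0.17,-0.045,-0.25],
    [0.085,-0.2,-0.2,-0.045,-0.28],
    [0.085,-0.23,-0.23,-0.045,-0.28],
    [0.085,-0.26,-0.26,-0.045,-0.28],
    [0.085,-0.29,-0.285,-0.045,-0.28],
    [0.085,-0.315,-0.31,-0.045,-0.28],
    [0.085,-0.33,-0.32,-0.045,-0.28]
  ]
}}

```text
t: 2.65
tool_pos: [0.4122, 0.1776, 0.4501]
tool_rot: [0.087, 3.139, -0.002]
contact_force: [-0.1, 1.9, 0.4]
opening: 0.085
grip_force: 0.0
```

Emit:
{"name": "apply_moves", "arguments": {
  "plan": [
    [0.05,-0.02,-0.035,0,0],
    [0.05,-0.04,-0.07,0,0],
    [0.05,-0.06,-0.105,0,0],
    [0.05,-0.08,-0.14,0,0],
    [0.05,-0.085,-0.153,0,0],
    [0.05,-0.085,-0.153,0,0],
    [0.05,-0.085,-0.153,0,0]
  ]
}}

```text
t: 3.23
tool_pos: [0.4884, 0.0231, 0.4496]
tool_rot: [-0.084, -3.14, -0.001]
contact_force: [-0.1, 0.1, 0.0]
opening: 0.0504
grip_force: 0.0
```

```bash
python3 - <<'E'
from h import *
np.set_printoptions(precision=4,suppress=True)
p,T=shot("wrist");cv2.imwrite("pics/w2.png",p["img"]);print(telemetry.get_obs()["tool_pos"])
for t,z in [("panel_top",.023),("panel_corner",.018),("button_peg",.0475),("chisel",.018),("sanding_block",.018)]:
    print(t,[(np.round(r["confidence"],2),np.round(r["point"]),atz(p,T,r["point"],z),deep(p,T,r["point"])) for r in eyes.tip_of(t,p)])
E
```

```text
[0.4882 0.0239 0.4497]
panel_top [(np.float64(0.96), array([493., 292.]), array([0.6859, 0.2402, 0.023 ]), array([0.6989, 0.2503, 0.0043])), (np.float64(0.67), array([299., 158.]), array([ 0.4933, -0.0024,  0.023 ]), array([ 0.4929, -0.0023,  0.025 ])), (np.float64(0.24), array([347., 356.]), array([0.7792, 0.0456, 0.023 ]), array([0.7735, 0.0453, 0.0291]))]
panel_corner [(np.float64(0.93), array([524., 310.]), array([0.7198, 0.2873, 0.018 ]), array([0.729 , 0.2951, 0.006 ])), (np.float64(0.55), array([359., 192.]), array([0.5398, 0.0668, 0.018 ]), array([0.5389, 0.0665, 0.0209]))]
button_peg [(np.float64(0.83), array([312., 233.]), array([0.5775, 0.0091, 0.0475]), array([0.5704, 0.0099, 0.0632]))]
chisel [(np.float64(0.88), array([293.,  16.]), array([0.3441, 0.0023, 0.018 ]), array([0.3477, 0.0037, 0.04  ]))]
sanding_block [(np.float64(0.67), array([138., 106.]), array([ 0.4248, -0.1776,  0.018 ]), array([ 0.4238, -0.1645,  0.0436]))]
```

View pics/w2.png

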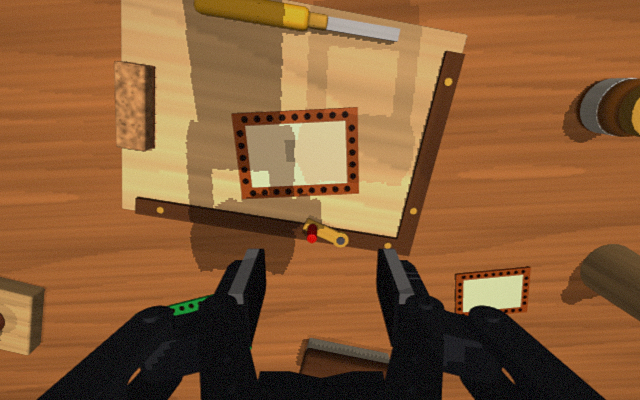

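```bash
cat >> h.py <<'E'
def panelfit(p,T,name="panel",near=None):
    out=[]
    for r in eyes.outline_of("panel",p):
        m=r["region"].astype(np.uint8);c=max(cv2.findContours(m,0,2)[0],key=cv2.contourArea)[:,0]
        w=np.array([atz(p,T,q,.023)[:2] for q in c],np.float32)*1000
        (x,y),(a,b),th=cv2.minAreaRect(w);th=th if a<b else th-90
        th=(th+90)%180-90
        out.append((round(r["confidence"],2),np.round([x,y,a,b,th],1)))
    return out
E
python3 - <<'E'
from h import *
np.set_printoptions(precision=4,suppress=True)
p,T=shot("wrist");print(panelfit(p,T))
w=lambda u,v,z:atz(p,T,(u,v),z)
A,B,C=w(137,197,.025),w(398,237,.025),w(445,52,.025)
print(A,B,C,np.degrees(np.arctan2(*(B-A)[1::-1]))-90,np.degrees(np.arctan2(*(B-C)[1::-1])))
print(np.array([w(*q,.023) for q in[(233,113),(357,108),(358,192),(242,199)]]))
print("pivot",w(341,240,.0315))
# fence edges by fitted line in rectified gray
g=cv2.cvtColor(p["img"],6).astype(float)
def edge(p0,p1,n,flat):
    pts=[]
    for t in np.linspace(.1,.9,25):
        c=np.array(p0)*(1-t)+np.array(p1)*t;s=np.arange(-6,7)
        v=np.array([g[int(round(c[1]+k*n[1])),int(round(c[0]+k*n[0]))] for k in s]);d=np.diff(v);k=np.argmin(d)
        pts.append(c+(s[k]+.5)*np.array(n))
    W=np.array([atz(p,T,q,.025)[:2] for q in pts],np.float32);f=cv2.fitLine(W,cv2.DIST_HUBER,0,.001,.001).ravel();return f
f=edge((137,197),(300,222),(0,1),0);s=edge((445,52),(398,237),(1,0),0)
M=np.array([[f[0],-s[0]],[f[1],-s[1]]]);k=np.linalg.solve(M,s[2:]-f[2:])
print("corner",f[2:]+k[0]*f[:2],np.degrees(np.arctan2(f[1],f[0])),np.degrees(np.arctan2(s[1],s[0])))
E
```

```text
[(0.8, array([ 684.8, -158.4,   19. ,   60.3,   12.9])), (0.75, array([686.7, 238. ,  70.2,  96.3,   3.3])), (0.59, array([489. ,  -4.4, 140.6, 100.8,  -0.1]))]
[ 0.5303 -0.1968  0.025 ] [0.5982 0.1154 0.025 ] [0.3871 0.1607 0.025 ] -12.264843850637334 -12.111990513590836
[[ 0.4386 -0.0704  0.023 ]
 [ 0.44    0.0675  0.023 ]
 [ 0.5378  0.067   0.023 ]
 [ 0.5397 -0.0724  0.023 ]]
pivot [0.5956 0.0444 0.0315]
corner [0.5978 0.1107] 77.28098 -12.768065
```

Emit:
{"name": "apply_moves", "arguments": {
  "plan": [
    [0.05,-0.002,-0.027,0.04,-0.04],
    [0.05,-0.002,-0.027,0.08,-0.04],
    [0.05,-0.002,-0.027,0.12,-0.04],
    [0.05,-0.002,-0.027,0.16,-0.04],
    [0.05,-0.002,-0.027,0.2,-0.04],
    [0.05,-0.002,-0.027,0.23,-0.04],
    [0.05,-0.002,-0.027,0.24,-0.04],
    [0.05,-0.002,-0.027,0.24,-0.04],
    [0.05,-0.002,-0.027,0.24,-0.04]
  ]
}}

```text
t: 4.38
tool_pos: [0.4895, -0.0033, 0.2108]
tool_rot: [0.018, 3.141, -0.0]
contact_force: [0.2, 0.2, -0.0]
opening: 0.0501
grip_force: 0.0
```

```bash
python3 - <<'E'
from h import *
p,T=shot("wrist");o=telemetry.get_obs();print(o["contact_force"],o["tool_pos"],o["opening"])
cv2.imwrite("pics/w3.png",p["img"])
E
```

```text
[0.59185625 0.60285113 0.07331193] [ 0.49018786 -0.00341915  0.21206337] 0.05022681231089978
```

View pics/w3.png

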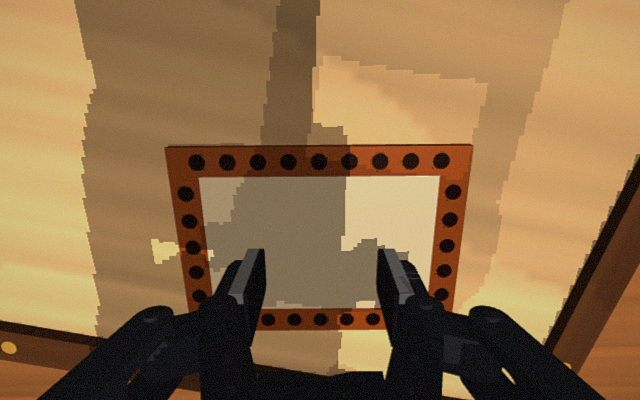

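Emit:
{"name": "apply_moves", "arguments": {
  "plan": [
    [0.05,0,0,0.006,0],
    [0.05,0,0,0.012,0],
    [0.05,0,0,0.013,0],
    [0.05,0,0,0.013,0],
    [0.05,0,0,0.013,0]
  ]
}}

```text
t: 4.85
tool_pos: [0.489, -0.0034, 0.1969]
tool_rot: [0.019, 3.141, -0.0]
contact_force: [-0.3, 0.4, 0.5]
opening: 0.0499
grip_force: 0.0
```

Emit:
{"name": "apply_moves", "arguments": {
  "plan": [
    [0.05,0,0,0.0005,0],
    [0.05,0,0,0.001,0],
    [0.05,0,0,0.001,0]
  ]
}}

```text
t: 5.1
tool_pos: [0.4889, -0.0034, 0.1958]
tool_rot: [0.019, 3.141, -0.0]
contact_force: [1.1, 0.7, 0.1]
opening: 0.0494
grip_force: 0.0
```

Emit:
{"name": "apply_moves", "arguments": {
  "plan": [
    [0.05,0,0,0.0005,0],
    [0.05,0,0,0.001,0],
    [0.05,0,0,0.001,0]
  ]
}}

```text
t: 5.35
tool_pos: [0.4889, -0.0034, 0.1946]
tool_rot: [-0.019, -3.141, -0.0]
contact_force: [0.3, 0.0, 0.1]
opening: 0.0502
grip_force: 0.0
```

Emit:
{"name": "apply_moves", "arguments": {
  "plan": [
    [0.05,0,0,0.0005,0],
    [0.05,0,0,0.001,0],
    [0.05,0,0,0.001,0]
  ]
}}

```text
t: 5.6
tool_pos: [0.4888, -0.0034, 0.1936]
tool_rot: [-0.018, -3.141, -0.0]
contact_force: [0.6, 0.6, 0.1]
opening: 0.0499
grip_force: 0.0
```

Emit:
{"name": "apply_moves", "arguments": {
  "plan": [
    [0.05,0,0,0.0005,0],
    [0.05,0,0,0.0008,0],
    [0.05,0,0,0.0008,0]
  ]
}}

```text
t: 5.85
tool_pos: [0.489, -0.0034, 0.1931]
tool_rot: [0.018, 3.142, -0.0]
contact_force: [-1.0, -0.3, 1.8]
opening: 0.05
grip_force: 1.2
```

Emit:
{"name": "apply_moves", "arguments": {
  "plan": [
    [0.05,0,0,0.0003,0],
    [0.05,0,0,0.0004,0],
    [0.05,0,0,0.0004,0]
  ]
}}

```text
t: 6.1
tool_pos: [0.4891, -0.0034, 0.1929]
tool_rot: [0.019, 3.141, -0.0]
contact_force: [-0.8, 0.7, 4.2]
opening: 0.0499
grip_force: 2.2
```

```bash
python3 - <<'E'
from h import *
o=telemetry.get_obs();print(o["contact_force"],o["tool_pos"],o["opening"],o["wrist_torque"])
E
```

```text
[-0.77430791  0.67276485  4.22309019] [ 0.48907672 -0.00342915  0.19287288] 0.04985849646321925 [0.0492116  0.26122292 0.05647092]
```

Emit:
{"name": "apply_moves", "arguments": {
  "plan": [
    [0.05,0,0,0.0002,0],
    [0.05,-0.002,0.003,0.0002,0.02],
    [0.05,-0.005,0.007,0.0002,0.05],
    [0.05,-0.008,0.011,0.0002,0.08],
    [0.05,-0.01,0.014,0.0002,0.1],
    [0.05,-0.01,0.014,0.0002,0.1]
  ]
}}

```text
t: 6.6
tool_pos: [0.4998, 0.0107, 0.1929]
tool_rot: [0.175, 3.135, 0.0]
contact_force: [0.4, 1.5, 3.5]
opening: 0.0502
grip_force: 2.1
```

```bash
python3 - <<'E'
from h import *
p,T=shot("wrist");print(panelfit(p,T));o=telemetry.get_obs();print(o["contact_force"],o["tool_pos"],o["opening"],o["wrist_torque"])
E
```

```text
[(0.72, array([500.2,  10.2, 142.1, 102.9,  -6.1]))]
[1.02984153 0.42637321 4.28746753] [0.49964392 0.01053436 0.19288842] 0.049763702024452725 [ 0.16028538 -0.193001    0.04467621]
```

Emit:
{"name": "apply_moves", "arguments": {
  "plan": [
    [0.05,-0.002,0.004,0.0002,0.01],
    [0.05,-0.005,0.009,0.0002,0.03],
    [0.05,-0.008,0.014,0.0002,0.05],
    [0.05,-0.011,0.02,0.0002,0.07],
    [0.05,-0.014,0.026,0.0002,0.09],
    [0.05,-0.018,0.032,0.0002,0.1],
    [0.05,-0.021,0.037,0.0002,0.105],
    [0.05,-0.022,0.039,0.0002,0.105],
    [0.05,-0.022,0.039,0.0002,0.105]
  ]
}}

```text
t: 7.45
tool_pos: [0.5258, 0.0469, 0.1927]
tool_rot: [0.339, 3.122, -0.0]
contact_force: [-0.5, 0.3, 5.3]
opening: 0.0501
grip_force: 2.9
```

```bash
python3 - <<'E'
from h import *
p,T=shot("wrist");print(panelfit(p,T));o=telemetry.get_obs();print(o["contact_force"],o["tool_pos"],o["opening"],o["tool_rot"])
cv2.imwrite("pics/w4.png",p["img"])
E
```

```text
[(0.89, array([525.8,  46.3, 142.2, 102.5, -11.9]))]
[1.26146278 1.11207949 4.54083467] [0.52576071 0.04682113 0.1927174 ] 0.050079190534600034 [3.39147166e-01 3.12162477e+00 4.69233326e-04]
```

View pics/w4.png

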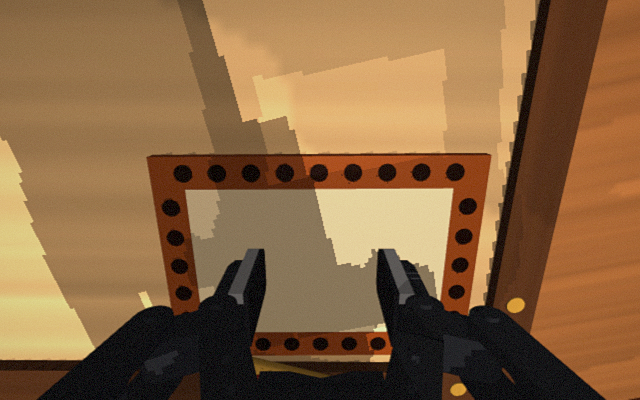

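```bash
python3 - <<'E'
from h import *
np.set_printoptions(precision=4,suppress=True)
p,T=shot("wrist");o=telemetry.get_obs();g=cv2.GaussianBlur(cv2.cvtColor(p["img"],6),(3,3),0).astype(float)
F=[];P=[]
for v in range(5,300,6):
    r=g[v];
    u0=int(537-(v)*0.16)
    d=np.diff(r[u0-14:u0+14]);F.append((u0-14+np.argmin(d)+.5,v))
hsv=cv2.cvtColor(p["img"],40)
for v in range(170,290,6):
    row=p["img"][v].astype(float);ratio=row[:,1]-row[:,2]*.55
    seg=(row[:,1]/ (row[:,2]+1))[470:500];
    k=np.argmax(np.diff(cv2.blur(seg.reshape(1,-1),(3,1)).ravel()));P.append((470-0+k+.5,v))
fl=lambda pts,z:cv2.fitLine(np.array([atz(p,T,q,z)[:2] for q in pts],np.float32),cv2.DIST_HUBER,0,.001,.001).ravel()
for n,pts,z in(("fence",F,.018),("panel",P,.023)):
    f=fl(pts,z);print(n,f,np.degrees(np.arctan2(f[1],f[0])),np.round(pts[::6]))
R_=tcp(o)[:3,:3];print(R_)
E
```

```text
fence [ 0.9741 -0.226   0.5033  0.1343] -13.064268 [[534.   5.]
 [532.  41.]
 [526.  77.]
 [518. 113.]
 [512. 149.]
 [506. 185.]
 [500. 221.]
 [492. 257.]
 [486. 293.]]
panel [ 0.9898 -0.1426  0.5187  0.121 ] -8.198591 [[488. 170.]
 [484. 206.]
 [478. 242.]
 [472. 278.]]
[[-0.9766  0.2149  0.0018]
 [ 0.2149  0.9766  0.0002]
 [-0.0017  0.0006 -1.    ]]
```

```bash
cat >> h.py <<'E'
def edgefit(p,T,a,b,z,half=8,sign=+1,ch=1):
    """subpixel edge along guess a-b; horizontal scan if steep else vertical; sign of brightness change"""
    g=cv2.GaussianBlur(p["img"][:,:,ch],(3,3),0).astype(np.float32);a=np.array(a,float);b=np.array(b,float)
    steep=abs(b-a)[1]>abs(b-a)[0];n=np.array([1,0]) if steep else np.array([0,1]);pts=[]
    s=np.arange(-half,half+.1,.5)
    for t in np.linspace(0,1,40):
        q=a+(b-a)*t;xy=(q+s[:,None]*n).astype(np.float32)
        v=cv2.remap(g,xy[:,0],xy[:,1],1).ravel();d=sign*(v[2:]-v[:-2]);k=int(np.argmax(d))
        pts.append(q+s[k+1]*n)
    pts=np.array(pts);f=cv2.fitLine(pts.astype(np.float32),cv2.DIST_WELSCH,0,.01,.01).ravel()
    e=(pts-f[2:])@np.array([-f[1],f[0]]);ok=abs(e)<1.2
    f=cv2.fitLine(pts[ok].astype(np.float32),cv2.DIST_L2,0,.01,.01).ravel()
    L=np.linalg.norm(b-a)/2;A=atz(p,T,f[2:]-f[:2]*L,z);B=atz(p,T,f[2:]+f[:2]*L,z);d=(B-A)[:2]
    ang=(np.degrees(np.arctan2(d[1],d[0]))+45)%90-45
    return dict(ang=round(ang,2),inl=int(ok.sum()),px=np.round([f[2:]-f[:2]*L,f[2:]+f[:2]*L],1).tolist(),A=A[:2].round(4),B=B[:2].round(4),n=np.array([-d[1],d[0]])/np.linalg.norm(d))
E
python3 - <<'E'
from h import *
p,T=shot("wrist")
for n,a in dict(pr=((490,160),(470,290),.023,8,1),pt=((160,155),(480,153),.023,8,-1),pl=((149,165),(172,290),.023,8,-1),ppr=((452,192),(442,260),.023,8,-1),ppl=((187,192),(196,260),.023,8,1),ppt=((190,189),(450,188),.023,6,1),fb=((517,120),(487,290),.018,8,-1)).items():
    print(n,edgefit(p,T,*a))
E
```

```text
pr {'ang': np.float64(-12.04), 'inl': 40, 'px': [[471.0, 290.1], [490.2, 159.9]], 'A': array([0.5542, 0.1124]), 'B': array([0.4939, 0.1253]), 'n': array([-0.20863158, -0.97799431])}
pt {'ang': np.float64(-12.03), 'inl': 40, 'px': [[160.0, 154.3], [480.0, 152.3]], 'A': array([ 0.4626, -0.0062]), 'B': array([0.4898, 0.1214]), 'n': array([-0.97804348,  0.20840093])}
pl {'ang': np.float64(-12.05), 'inl': 40, 'px': [[147.3, 164.8], [167.9, 290.2]], 'A': array([ 0.4656, -0.0128]), 'B': array([ 0.524 , -0.0253]), 'n': array([0.20875544, 0.97796787])}
ppr {'ang': np.float64(-12.0), 'inl': 40, 'px': [[444.6, 260.1], [452.5, 191.9]], 'A': array([0.536 , 0.1021]), 'B': array([0.5043, 0.1088]), 'n': array([-0.20795333, -0.97813875])}
ppl {'ang': np.float64(-11.98), 'inl': 40, 'px': [[184.8, 192.0], [194.0, 260.0]], 'A': array([ 0.4801, -0.0017]), 'B': array([ 0.5116, -0.0083]), 'n': array([0.20749446, 0.97823619])}
ppt {'ang': np.float64(-11.98), 'inl': 40, 'px': [[190.0, 189.5], [450.0, 187.7]], 'A': array([0.4795, 0.0009]), 'B': array([0.5022, 0.1079]), 'n': array([-0.97822351,  0.20755423])}
fb {'ang': np.float64(-13.09), 'inl': 28, 'px': [[489.5, 273.5], [520.9, 103.8]], 'A': array([0.5508, 0.1234]), 'B': array([0.4748, 0.1411]), 'n': array([-0.22640804, -0.97403255])}
```

Emit:
{"name": "apply_moves", "arguments": {
  "plan": [
    [0.05,0,0.001,0.0001,0.005],
    [0.05,-0.001,0.003,0.0001,0.01],
    [0.05,-0.002,0.005,0.0001,0.015],
    [0.05,-0.003,0.007,0.0001,0.015],
    [0.05,-0.004,0.008,0.0001,0.015],
    [0.05,-0.004,0.008,0.0001,0.015]
  ]
}}

```text
t: 8.15
tool_pos: [0.5312, 0.0535, 0.1926]
tool_rot: [0.363, 3.12, -0.001]
contact_force: [-0.7, -0.6, 7.0]
opening: 0.05
grip_force: 3.4
```

```bash
cat > m.py <<'E'
from h import *
F=[]
for i in range(4):
    p,T=shot("wrist");o=telemetry.get_obs();F.append(o["contact_force"])
Rt=tcp(o)[:3,:3];print("F tool",np.round(Rt.T@np.mean(F,0),2),np.round(np.std(F,0),2),"pos",np.round(o["tool_pos"],4),"rel",np.round(Rt.T@o["tool_pos"],4),"yaw",np.round(np.degrees(np.arctan2(Rt[1,1],Rt[0,1]))-90,2))
for r in eyes.outline_of("panel",p)[:1]:
    x0,y0,x1,y1=r["box"]
    a=edgefit(p,T,(x0+15,y0),(x1-10,y0),.023,8,-1);b=edgefit(p,T,(x1,y0+8),(x1-20,y0+130),.023,8,1)
    print("panel",a["ang"],a["inl"],a["px"],b["ang"],b["inl"],b["px"])
E
python3 m.py
```

```text
F tool [ 0.72 -0.43 -6.71] [0.12 0.13 0.49] pos [0.5312 0.0535 0.1926] rel [-0.5049  0.174  -0.1922] yaw -13.27
panel -12.79 40 [[156.4, 154.6], [483.8, 152.0]] -12.76 40 [[480.5, 282.0], [499.2, 159.8]]
```

Emit:
{"name": "apply_moves", "arguments": {
  "plan": [
    [0.05,-0.0005,0.0005,0,0],
    [0.05,-0.001,0.001,0,0],
    [0.05,-0.0015,0.0015,0,0],
    [0.05,-0.002,0.002,0,0]
  ]
}}

```text
t: 8.73
tool_pos: [0.5334, 0.0549, 0.1925]
tool_rot: [-0.363, -3.12, 0.001]
contact_force: [-1.1, -0.6, 6.6]
opening: 0.0503
grip_force: 3.6
```

```bash
python3 m.py
```

```text
F tool [ 1.11 -1.36 -6.74] [0.48 0.24 0.27] pos [0.5335 0.0549 0.1926] rel [-0.5067  0.1758 -0.1925] yaw -13.27
panel 2.43 40 [[621.7, 388.7], [629.9, 387.0]] -4.75 38 [[612.0, 516.1], [632.0, 394.1]]
```

Emit:
{"name": "apply_moves", "arguments": {
  "plan": [
    [0.05,-0.0005,0.0005,0,0],
    [0.05,-0.001,0.001,0,0],
    [0.05,-0.0015,0.0015,0,0],
    [0.05,-0.002,0.002,0,0]
  ]
}}

```text
t: 9.32
tool_pos: [0.5356, 0.0562, 0.1924]
tool_rot: [-0.362, -3.12, 0.002]
contact_force: [-3.7, -2.6, 7.9]
opening: 0.05
grip_force: 4.0
```

```bash
sed -i 's/for r in eyes.outline_of("panel",p)\[:1\]/for r in sorted(eyes.outline_of("panel",p),key=lambda r:-r["region"].sum())[:1]/; s/range(4)/range(3)/' m.py; python3 m.py
```

```text
F tool [ 2.45 -2.52 -7.45] [0.21 0.23 0.28] pos [0.5357 0.0563 0.1925] rel [-0.5084  0.1773 -0.193 ] yaw -13.25
panel -12.78 40 [[158.9, 152.9], [480.5, 150.4]] -12.7 31 [[474.9, 270.5], [492.5, 148.1]]
```

Emit:
{"name": "apply_moves", "arguments": {
  "plan": [
    [0.05,-0.0003,0.0003,-0.0001,0],
    [0.05,-0.0006,0.0006,-0.0001,0],
    [0.05,-0.001,0.001,-0.0001,0],
    [0.05,-0.001,0.001,-0.0001,0]
  ]
}}

```text
t: 9.85
tool_pos: [0.5368, 0.057, 0.1925]
tool_rot: [-0.362, -3.12, 0.002]
contact_force: [-2.5, -2.4, 7.1]
opening: 0.0502
grip_force: 3.8
```

```bash
cat >> m.py <<'E'
cv2.imwrite("pics/w5.png",p["img"])
E
python3 m.py
```

```text
F tool [ 2.38 -2.76 -7.49] [0.89 0.29 0.48] pos [0.5368 0.057  0.1925] rel [-0.5093  0.1783 -0.1931] yaw -13.25
panel -12.78 39 [[151.5, 150.6], [474.8, 148.2]] -12.56 33 [[472.8, 271.1], [489.9, 148.6]]
```

View pics/w5.png

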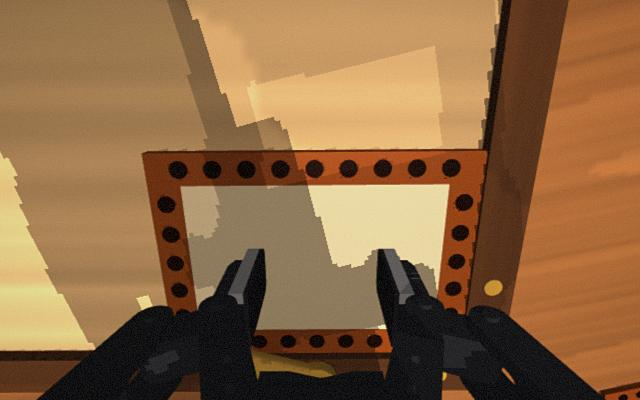

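Emit:
{"name": "apply_moves", "arguments": {
  "plan": [
    [0.05,-0.0005,0,0,0],
    [0.05,-0.001,0,0,0],
    [0.05,-0.0015,0,0,0],
    [0.05,-0.002,0,0,0],
    [0.05,-0.0025,0,0,0],
    [0.05,-0.003,0,0,0]
  ]
}}

```text
t: 10.55
tool_pos: [0.5395, 0.0564, 0.1924]
tool_rot: [-0.362, -3.118, 0.001]
contact_force: [-4.3, -1.1, 7.7]
opening: 0.0496
grip_force: 4.2
```

```bash
python3 m.py
```

```text
F tool [ 3.61 -1.55 -8.48] [1.   0.54 0.39] pos [0.5395 0.0565 0.1924] rel [-0.5118  0.1785 -0.1936] yaw -13.25
panel -12.79 40 [[153.9, 149.5], [476.6, 147.1]] -12.78 29 [[473.0, 266.1], [490.4, 143.7]]
```

Emit:
{"name": "apply_moves", "arguments": {
  "plan": [
    [0.05,-0.0005,0,-0.0002,0],
    [0.05,-0.001,0,-0.0002,0],
    [0.05,-0.0015,0,-0.0002,0],
    [0.05,-0.002,0,-0.0002,0],
    [0.05,-0.0025,0,-0.0002,0],
    [0.05,-0.003,0,-0.0002,0]
  ]
}}

```text
t: 11.25
tool_pos: [0.5423, 0.0561, 0.1924]
tool_rot: [-0.363, -3.118, -0.0]
contact_force: [-4.0, 0.4, 8.6]
opening: 0.05
grip_force: 3.9
```

```bash
python3 m.py
```

```text
F tool [ 3.31 -0.4  -7.76] [0.76 0.09 0.18] pos [0.5423 0.0561 0.1925] rel [-0.5146  0.179  -0.1936] yaw -13.27
panel -13.28 12 [[-26.9, 3.0], [517.3, 3.4]] -12.81 40 [[542.1, 129.8], [564.7, 8.2]]
```

```bash
cat > m.py <<'E'
from h import *
F=[]
for i in range(3):
    p,T=shot("wrist");o=telemetry.get_obs();F.append(o["contact_force"])
Rt=tcp(o)[:3,:3];print("F tool",np.round(Rt.T@np.mean(F,0),2),"rel",np.round(Rt.T@o["tool_pos"],4),"yaw",np.round(np.degrees(np.arctan2(Rt[1,1],Rt[0,1]))-90,2))
S=lambda e:(e["ang"],e["inl"],np.round(e["px"]).tolist())
# pale-middle edges: independent of fence
y=edgefit(p,T,(200,185),(430,184),.023,22,1);print("pale near",S(y))
x=edgefit(p,T,(449,195),(440,260),.023,14,-1);print("pale right",S(x))
x=edgefit(p,T,(181,195),(189,250),.023,14,1);print("pale left",S(x))
print("top",S(edgefit(p,T,(160,149),(470,147),.023,10,-1)))
cv2.imwrite("pics/w6.png",p["img"])
E
python3 m.py
```

```text
F tool [ 3.91  0.33 -7.44] rel [-0.5146  0.179  -0.1936] yaw -13.26
pale near (np.float64(-12.74), 40, [[200.0, 178.0], [430.0, 176.0]])
pale right (np.float64(-12.72), 40, [[440.0, 260.0], [446.0, 195.0]])
pale left (np.float64(-12.64), 40, [[180.0, 195.0], [188.0, 250.0]])
top (np.float64(-12.78), 39, [[161.0, 143.0], [471.0, 140.0]])
```

View pics/w6.png

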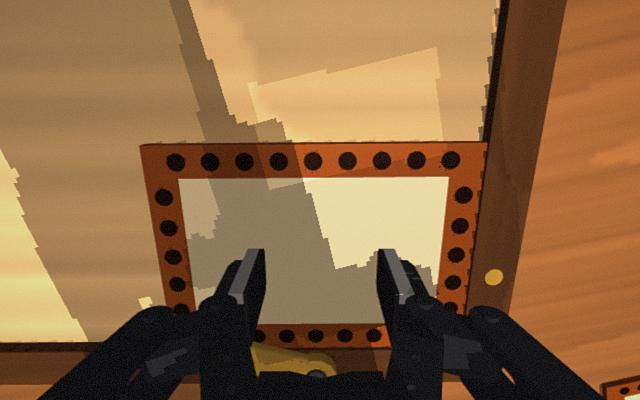

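Emit:
{"name": "apply_moves", "arguments": {
  "plan": [
    [0.05,0,0.0005,0,0],
    [0.05,0,0.001,0,0],
    [0.05,0,0.0015,0,0],
    [0.05,0,0.002,0,0],
    [0.05,0,0.0025,0,0],
    [0.05,0,0.003,0,0]
  ]
}}

```text
t: 12.1
tool_pos: [0.5435, 0.0584, 0.1927]
tool_rot: [0.363, 3.12, -0.002]
contact_force: [-1.3, -3.7, 6.7]
opening: 0.0498
grip_force: 3.0
```

```bash
python3 m.py
```

```text
F tool [ 0.5  -2.69 -5.92] rel [-0.5158  0.1813 -0.1927] yaw -13.26
pale near (np.float64(-12.74), 40, [[200.0, 176.0], [430.0, 174.0]])
pale right (np.float64(-12.72), 40, [[434.0, 260.0], [441.0, 195.0]])
pale left (np.float64(-12.93), 40, [[174.0, 195.0], [182.0, 250.0]])
top (np.float64(-12.75), 40, [[160.0, 140.0], [470.0, 138.0]])
```

Emit:
{"name": "apply_moves", "arguments": {
  "plan": [
    [0.05,-0.0003,0.0003,0.0003,0],
    [0.05,-0.0008,0.0008,0.0004,0],
    [0.05,-0.0012,0.0012,0.0004,0],
    [0.05,-0.0016,0.0016,0.0004,0],
    [0.05,-0.002,0.002,0.0004,0],
    [0.05,-0.0025,0.0025,0.0004,0],
    [0.05,-0.003,0.003,0.0004,0]
  ]
}}

```text
t: 12.83
tool_pos: [0.547, 0.0607, 0.1924]
tool_rot: [-0.363, -3.12, 0.002]
contact_force: [-3.3, -2.9, 10.1]
opening: 0.0501
grip_force: 4.0
```

```bash
python3 m.py
```

```text
F tool [ 2.05 -2.26 -7.87] rel [-0.5184  0.1843 -0.1929] yaw -13.26
pale near (np.float64(-12.69), 40, [[200.0, 169.0], [430.0, 167.0]])
pale right (np.float64(-14.31), 40, [[427.0, 260.0], [435.0, 195.0]])
pale left (np.float64(-13.08), 40, [[168.0, 195.0], [176.0, 250.0]])
top (np.float64(-12.72), 10, [[152.0, 147.0], [462.0, 144.0]])
```

Emit:
{"name": "apply_moves", "arguments": {
  "plan": [
    [0.05,0,0,-0.003,0],
    [0.05,0,0,-0.006,0],
    [0.05,0.004,-0.004,-0.006,0],
    [0.05,0.008,-0.009,-0.006,0],
    [0.05,0.008,-0.009,-0.004,0],
    [0.05,0.008,-0.009,-0.002,0],
    [0.05,0.008,-0.009,-0.001,0],
    [0.05,0.008,-0.009,-0.0005,0],
    [0.05,0.008,-0.009,-0.0005,0]
  ]
}}

```text
t: 13.73
tool_pos: [0.5373, 0.0542, 0.1928]
tool_rot: [-0.363, -3.12, 0.0]
contact_force: [-2.2, -0.2, 4.9]
opening: 0.0501
grip_force: 2.6
```

```bash
python3 m.py
```

```text
F tool [ 2.25 -1.01 -4.92] rel [-0.5105  0.1761 -0.1931] yaw -13.27
pale near (np.float64(-12.85), 40, [[200.0, 188.0], [430.0, 186.0]])
pale right (np.float64(-12.77), 40, [[446.0, 260.0], [453.0, 195.0]])
pale left (np.float64(-12.76), 40, [[187.0, 195.0], [194.0, 250.0]])
top (np.float64(-12.77), 40, [[160.0, 153.0], [470.0, 150.0]])
```

Emit:
{"name": "apply_moves", "arguments": {
  "plan": [
    [0.05,0,0,0.0004,0],
    [0.05,0,0,0.0007,0],
    [0.05,-0.0005,0.0005,0.0007,0],
    [0.05,-0.001,0.001,0.0007,0],
    [0.05,-0.0015,0.0015,0.0007,0],
    [0.05,-0.002,0.002,0.0007,0],
    [0.05,-0.0025,0.0025,0.0007,0],
    [0.05,-0.003,0.003,0.0007,0],
    [0.05,-0.0035,0.0035,0.0007,0],
    [0.05,-0.004,0.004,0.0007,0],
    [0.05,-0.0045,0.0045,0.0007,0],
    [0.05,-0.005,0.005,0.0007,0]
  ]
}}

```text
t: 14.88
tool_pos: [0.5437, 0.0578, 0.1926]
tool_rot: [0.363, 3.12, -0.001]
contact_force: [-2.3, -1.8, 6.2]
opening: 0.05
grip_force: 3.4
```

```bash
python3 m.py
```

```text
F tool [ 2.3  -2.33 -7.83] rel [-0.5161  0.1809 -0.1922] yaw -13.26
pale near (np.float64(-12.77), 40, [[200.0, 175.0], [430.0, 173.0]])
pale right (np.float64(-12.76), 40, [[435.0, 260.0], [442.0, 195.0]])
pale left (np.float64(-12.96), 40, [[175.0, 195.0], [183.0, 250.0]])
top (np.float64(-12.86), 40, [[160.0, 140.0], [470.0, 138.0]])
```

Emit:
{"name": "apply_moves", "arguments": {
  "plan": [
    [0.05,0,0,0.0004,0],
    [0.05,-0.0005,0.0005,0.0004,0],
    [0.05,-0.001,0.001,0.0004,0],
    [0.05,-0.0015,0.0015,0.0004,0],
    [0.05,-0.002,0.002,0.0004,0],
    [0.05,-0.0025,0.0025,0.0004,0]
  ]
}}

```text
t: 15.53
tool_pos: [0.5468, 0.0596, 0.1924]
tool_rot: [0.363, 3.12, -0.002]
contact_force: [-3.7, -1.9, 8.7]
opening: 0.0498
grip_force: 4.0
```

```bash
python3 m.py
```

```text
F tool [ 2.33 -2.59 -7.97] rel [-0.5188  0.1834 -0.192 ] yaw -13.26
pale near (np.float64(-12.71), 40, [[200.0, 169.0], [430.0, 166.0]])
pale right (np.float64(-12.8), 40, [[430.0, 260.0], [436.0, 195.0]])
pale left (np.float64(-12.75), 40, [[169.0, 195.0], [178.0, 250.0]])
top (np.float64(-13.06), 9, [[189.0, 146.0], [499.0, 145.0]])
```

Emit:
{"name": "apply_moves", "arguments": {
  "plan": [
    [0.05,0,0,-0.002,0],
    [0.05,0,0,-0.01,0],
    [0.05,0,0,-0.04,0],
    [0.05,0,0,-0.08,0],
    [0.05,0,0,-0.12,0],
    [0.05,0,0,-0.14,0],
    [0.05,0,0,-0.14,0],
    [0.05,0,0,-0.14,0]
  ]
}}

```text
t: 16.35
tool_pos: [0.5466, 0.06, 0.3333]
tool_rot: [0.363, 3.117, 0.001]
contact_force: [-1.0, 0.9, -0.9]
opening: 0.0499
grip_force: 0.0
```

```bash
python3 - <<'E'
from h import *
np.set_printoptions(precision=4,suppress=True)
p,T=shot("wrist");cv2.imwrite("pics/w7.png",p["img"]);o=telemetry.get_obs();print(o["tool_pos"],o["q"])
for t,z in [("panel_top",.023),("panel_corner",.018),("button_peg",.0475)]:
    print(t,[(np.round(r["confidence"],2),np.round(r["point"]),atz(p,T,r["point"],z)) for r in eyes.tip_of(t,p)])
E
```

```text
[0.546  0.06   0.3311] [-0.0261 -0.0709  1.8611  0.0002  1.3515 -1.3653]
panel_top [(np.float64(0.7), array([544., 280.]), array([0.6877, 0.2387, 0.023 ])), (np.float64(0.59), array([314., 171.]), array([0.5389, 0.0563, 0.023 ]))]
panel_corner [(np.float64(0.66), array([593., 296.]), array([0.7204, 0.2862, 0.018 ])), (np.float64(0.64), array([394., 223.]), array([0.6021, 0.1139, 0.018 ]))]
button_peg [(np.float64(0.93), array([266., 236.]), array([0.5763, 0.0084, 0.0475]))]
```

View pics/w7.png

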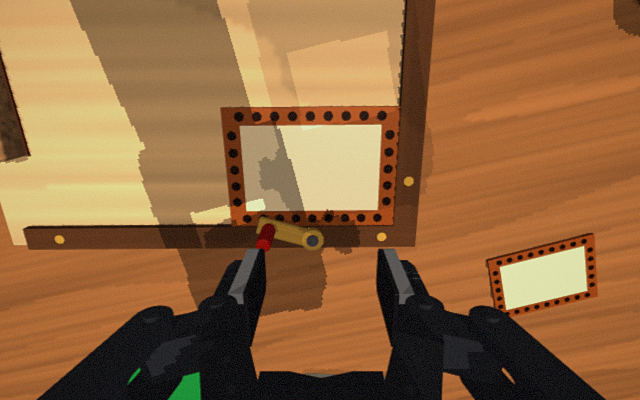

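Emit:
{"name": "apply_moves", "arguments": {
  "plan": [
    [0.04,-0.01,-0.01,0,-0.11],
    [0.04,-0.02,-0.02,0,-0.22],
    [0.04,-0.03,-0.03,0,-0.33],
    [0.04,-0.04,-0.04,0,-0.44],
    [0.04,-0.042,-0.042,0,-0.55],
    [0.04,-0.042,-0.042,0,-0.66],
    [0.04,-0.042,-0.042,0,-0.77],
    [0.04,-0.042,-0.042,0,-0.88],
    [0.04,-0.042,-0.042,0,-0.99],
    [0.04,-0.042,-0.042,0,-1.1],
    [0.04,-0.042,-0.042,0,-1.2],
    [0.04,-0.042,-0.042,0,-1.29]
  ]
}}

```text
t: 17.55
tool_pos: [0.577, 0.0094, 0.3291]
tool_rot: [1.591, -2.706, -0.004]
contact_force: [-0.2, 0.7, -0.3]
opening: 0.0396
grip_force: 0.0
```

Emit:
{"name": "apply_moves", "arguments": {
  "plan": [
    [0.04,0,0,0.02,0],
    [0.04,0,0,0.04,0],
    [0.04,0,0,0.05,0],
    [0.04,0,0,0.05,0],
    [0.04,0,0,0.05,0]
  ]
}}

```text
t: 17.97
tool_pos: [0.577, 0.0094, 0.2798]
tool_rot: [1.584, -2.71, -0.003]
contact_force: [-0.1, -0.6, 0.9]
opening: 0.04
grip_force: 0.0
```

```bash
python3 - <<'E'
from h import *
np.set_printoptions(precision=4,suppress=True)
p,T=shot("wrist");cv2.imwrite("pics/w8.png",p["img"]);o=telemetry.get_obs();X=tcp(o);print(o["tool_pos"],o["q"])
for t,z in [("button_peg",.0475)]:
    for r in eyes.tip_of(t,p):
        w=atz(p,T,r["point"],z);print(t,r["confidence"],np.round(r["point"]),w,"tool:",X[:3,:3].T@(w-X[:3,3]))
E
```

```text
[0.5775 0.0093 0.2812] [-0.1126  0.0492  1.8305  0.      1.2625 -2.7416]
button_peg 0.96 [323. 214.] [0.5749 0.0099 0.0475] tool: [0.0007 0.0024 0.2337]
```

View pics/w8.png

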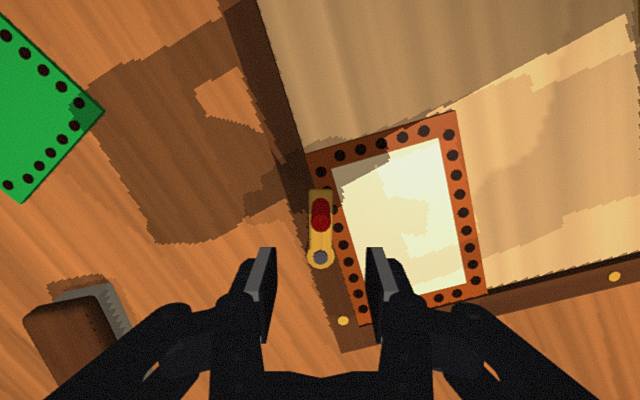

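Emit:
{"name": "apply_moves", "arguments": {
  "plan": [
    [0.04,0,0.0015,0.02,0],
    [0.04,0,0.0015,0.04,0],
    [0.04,0,0.0015,0.06,0],
    [0.04,0,0.0015,0.07,0],
    [0.04,0,0.0015,0.07,0],
    [0.016,0,0.0015,0.07,0],
    [0.016,0,0.0015,0.07,0],
    [0.016,0,0.0015,0.07,0],
    [0.016,0,0.0015,0.07,0],
    [0.016,0,0.0015,0.07,0]
  ],
  "newtons": 20
}}

```text
t: 18.9
tool_pos: [0.5766, 0.0101, 0.2124]
tool_rot: [-1.585, 2.711, -0.002]
contact_force: [-0.3, -0.0, 0.7]
opening: 0.016
grip_force: 0.0
```

Emit:
{"name": "apply_moves", "arguments": {
  "plan": [
    [0.016,0,0.0038,0,0.1],
    [0.016,-0.0008,0.0075,0,0.2],
    [0.016,-0.0017,0.0112,0,0.3],
    [0.016,-0.003,0.0148,0,0.4],
    [0.016,-0.0047,0.0182,0,0.5],
    [0.016,-0.0066,0.0215,0,0.6],
    [0.016,-0.0089,0.0245,0,0.7],
    [0.016,-0.0115,0.0273,0,0.8],
    [0.016,-0.0144,0.0298,0,0.9],
    [0.016,-0.0175,0.032,0,1.0],
    [0.016,-0.0208,0.0339,0,1.1],
    [0.016,-0.0208,0.0339,0,1.1]
  ]
}}

```text
t: 19.9
tool_pos: [0.5572, 0.0451, 0.2121]
tool_rot: [0.067, 3.139, -0.0]
contact_force: [-0.3, 0.7, 0.4]
opening: 0.016
grip_force: 0.0
```

```bash
cat > b.py <<'E'
from h import *
np.set_printoptions(precision=4,suppress=True)
p,T=shot("wrist");o=telemetry.get_obs();X=tcp(o)
print("F",X[:3,:3].T@o["contact_force"],o["tool_pos"],"yaw",np.degrees(np.arctan2(X[1,1],X[0,1]))-90)
for r in eyes.tip_of("button_peg",p)[:1]:
    w=atz(p,T,r["point"],.0475);d=w[:2]-[.5945,.0428];b=R.from_euler("z",12.75,degrees=True).as_matrix()[:2,:2]@d
    print(r["confidence"],np.round(r["point"]),w,"theta",np.arctan2(-b[0],-b[1]),np.linalg.norm(d))
cv2.imwrite("pics/b.png",p["img"])
E
python3 b.py
```

```text
F [ 0.846   0.8194 -0.2338] [0.557  0.045  0.2118] yaw -2.260721005111918
0.63 [316. 272.] [0.5579 0.0429 0.0475] theta 1.3498996725416492 0.03655680710560488
```

Emit:
{"name": "apply_moves", "arguments": {
  "plan": [
    [0.016,-0.0002,0.0038,0,0.1],
    [0.016,-0.0006,0.0069,0,0.18],
    [0.016,-0.0006,0.008,0,0.18],
    [0.016,-0.0006,0.008,0,0.18]
  ]
}}

```text
t: 20.33
tool_pos: [0.5579, 0.0521, 0.2115]
tool_rot: [0.341, 3.122, -0.003]
contact_force: [1.0, -4.5, 1.1]
opening: 0.0156
grip_force: 2.2
```

```bash
python3 b.py
```

```text
F [-2.0372 -4.764  -0.085 ] [0.5579 0.0521 0.2115] yaw -12.514782108597615
0.89 [318. 272.] [0.5581 0.0505 0.0475] theta 1.5570298074285882 0.037172235973434054
```

Emit:
{"name": "apply_moves", "arguments": {
  "plan": [
    [0.016,0,0.0005,0,0],
    [0.016,0,0.001,0,0],
    [0.016,0,0.001,0,0]
  ]
}}

```text
t: 20.68
tool_pos: [0.558, 0.0526, 0.2114]
tool_rot: [0.344, 3.123, -0.005]
contact_force: [0.2, -8.7, 1.5]
opening: 0.0162
grip_force: 4.1
```

```bash
python3 b.py
```

```text
F [-1.4007 -8.1599 -1.24  ] [0.558  0.0526 0.2114] yaw -12.570357816848897
0.7 [316. 274.] [0.559  0.0497 0.0475] theta 1.5396945927639596 0.03613926099089092
```

The force rises without the peg moving, so the button is at its stop. I'll release, lift straight up and check.

Emit:
{"name": "apply_moves", "arguments": {
  "plan": [
    [0.016,0,-0.001,0,0],
    [0.03,0,-0.0025,0,0],
    [0.04,0,-0.0025,0,0],
    [0.04,0,-0.0025,0,0],
    [0.04,0,-0.0025,-0.02,0],
    [0.04,0,-0.0025,-0.06,0],
    [0.04,0,-0.0025,-0.1,0],
    [0.04,0.03,-0.0025,-0.13,0],
    [0.04,0.05,-0.0025,-0.15,0],
    [0.04,0.05,-0.0025,-0.15,0],
    [0.04,0.05,-0.0025,-0.15,0]
  ]
}}

```text
t: 21.7
tool_pos: [0.5084, 0.0629, 0.3631]
tool_rot: [0.345, 3.119, 0.001]
contact_force: [-0.6, 0.2, -0.9]
opening: 0.0402
grip_force: 0.0
```

```bash
python3 b.py
```

```text
F [-0.2808  0.4008  0.3373] [0.5084 0.0626 0.3612] yaw -12.660765128305869
0.6 [317. 232.] [0.5578 0.0494 0.0475] theta 1.5247884268701521 0.037314696406189854
```

View pics/b.png

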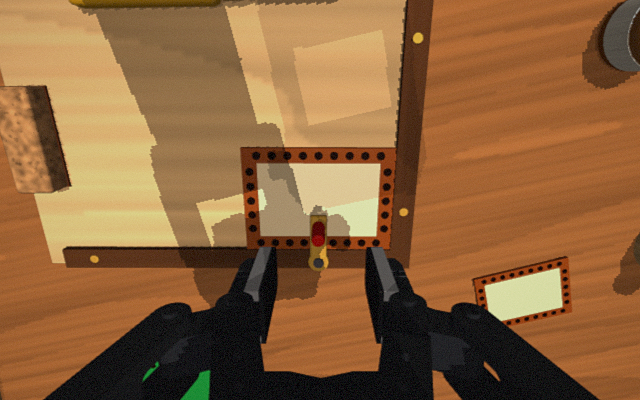

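The panel lies snug against both fences, its lower edge at about (247–390, 248) and its right edge at about (393, 200). The button points straight in over it, with the peg at (317, 232) and the pivot at (317, 264). I'm handing in.

```bash
python3 -c "
from station import ctrl
print(ctrl.finish_job())"
```

```text
the job is handed in; nothing more can be done
None
```

I pushed the panel home against both fences, swung the turn-button in over it to its stop, and handed the job in at about 22 s of the 67 s; no verdict was returned.

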